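Rack a setting block and hold the inspection scope over it

TASK

Put the loose blue setting block upright, and without dropping it, into its own slot in the white rack, the one with the blue labels, and let go of it. Then take the cordless inspection scope from its charging dock, carry it over the top of the steel straightedge without touching that, and hold it upright about 10 mm above the top face of the racked blue block, centred on it and with the scope's long side along the block's long side, never touching the block with it. Finish while holding the scope still there, and leave the red block, the straightedge, the bottle and the ring gauge undisturbed.

Things in the scene. Friction and masses are not known exactly. Their poses are not given: they have to be found in the camera images.
- blue_block: loose setting block, a steel bar 20 mm (its x) by 36 mm (its y) by 60 mm tall (its z), about 0.3 kg, the top 14 mm blue with a bright inlay on the top face; at the start it stands upright on the granite to the robot's left. Origin: centre of the underside. Half a turn about z makes no difference
- blue_block_top (a point): centre of the blue block's top face, 60 mm above its underside; axes as the block's
- slot_blue: the slot with blue labels (on the rack top at its +x side and on both long faces); which of the three it is varies. Origin: centre of its flat floor, 12 mm above the granite, 22 mm below the rack top. A well 24 mm (x) by 40 mm (y), 2 mm of play each side of a block, mouth chamfer 2 mm. A seated block has its origin here and stands 38 mm proud of the rack
- rack: fixed white rack, 84 mm (x) by 226 mm (y) by 34 mm high, lying to the robot's right; three slots in a row along its y, 70 mm apart. Slots have the rack's yaw. Origin: centre of the underside
- slot_green: the slot with green labels, empty, otherwise like the blue one; not to be used
- slot_red: the slot with red labels, otherwise like the blue one; the red block stands in it
- red_block: a block like the blue one but red at the top, standing in the red slot; leave it there. Origin: centre of the underside
- scope: loose cordless inspection scope, about 0.22 kg, 112 mm tall, upright in its dock: a black hood 30 mm (x) by 44 mm (y, long side) by 34 mm high with the lens in its flat underside; above it, up to the top, a white grip 26 mm (x) by 40 mm (y) with blue buttons. Origin: centre of the underside; z up. Half a turn about z makes no difference
- scope_lens (a point): centre of the scope's lens face, the same point as the scope's origin
- dock: fixed black charging dock to the robot's left, an open tray 48 mm (x) by 62 mm (y) by 20 mm high with walls 5 mm thick and a floor 5 mm above the granite (4 mm of play round the scope), a small grey plug on its +x side. Origin: centre of the underside
- straightedge: heavy loose steel straightedge on edge, 340 mm (its x, pointing roughly away from the robot) by 32 mm (y) by 90 mm high, 4 kg, standing between the dock and the rack. Origin: centre of the underside
- bottle: loose blue dispensing bottle with a steel cap, 60 mm across, 125 mm tall, at the far side; leave it. Origin: centre of the underside
- ring_gauge: loose steel ring gauge lying flat, 60 mm across, bore 32 mm, 22 mm high, at the far side; leave it. Origin: centre of the underside

How it is judged:
On the way, in this order (a step that is already met when the one before it is completed fails the run):
1. the blue block stands fully home in the slot with blue labels, released and at rest (horizontal distance between blue_block and slot_blue below 0.006 m and z of blue_block in the frame of slot_blue below 0.004 m and angle between blue_block's own z axis and vertical below 0.1 rad and angle between the y axis of blue_block and the y axis of slot_blue, either way round below 0.2 rad and linear speed of blue_block below 0.02 m/s and contact force between blue_block and the fingers below 0.05 N), for 0.2 s.
2. the scope passes over the top of the straightedge (height (world z) of scope_lens above 0.09 m and y of scope_lens in the frame of straightedge between -0.05 and 0.05 m and x of scope_lens in the frame of straightedge between -0.19 and 0.19 m).
At the end, for the whole second after the job is handed in: Blue block released, still and home in the blue slot (6 mm sideways, 4 mm high, 0.1 rad tilt, 0.2 rad yaw); scope held still by the fingers, lens 3 to 18 mm above the block, centred within 8 mm, tilt under 0.1 rad, long sides aligned within 0.12 rad, touching no block and no rack (all of step 1 and z of scope_lens in the frame of blue_block_top between 0.003 and 0.018 m and horizontal distance between scope_lens and blue_block_top below 0.008 m and angle between the y axis of scope and the y axis of blue_block, either way round below 0.12 rad and angle between scope's own z axis and vertical below 0.1 rad and linear speed of scope below 0.02 m/s and contact force between scope and the fingers above 1 N and contact force between scope and blue_block below 0.05 N and contact force between scope and rack below 0.05 N and contact force between scope and red_block below 0.05 N); the arm keeps its last pose, push and grip.
It fails at once if the scope touches the blue block (over 0.5 N) (contact force between scope and blue_block above 0.5 N).
It fails at once if the scope or the robot touches the straightedge (over 0.5 N) (contact force between any of scope, the arm, the fingers and straightedge above 0.5 N).
It fails at once if the blue block is dropped (moves faster than 0.45 m/s, out of the fingers) (contact force between blue_block and the fingers below 0.05 N and linear speed of blue_block above 0.45 m/s).
It fails at once if the red block, straightedge, bottle or ring gauge is moved by more than 10 mm (distance of any of red_block, straightedge, bottle, ring_gauge from where it was at the start of the episode above 0.01 m).
It also fails if it takes over 61 s, if anything falls off the work surface, if the arm or the gripper's body presses on something with over 40 N, if the wrist force passes 120 N, or if a joint passes its speed limit or range.

ROBOT

A 7-joint arm with a two-finger parallel gripper is mounted at the origin on the work surface. World frame = base frame: x ahead of the robot, y to its left, z up, the work surface at z = 0. Lengths are in m, angles in rad, forces in N, time in s.
With the tool pointing down it reaches from about 0.425 to 0.875 m from the base axis. Payload 9.9 kg.
Tool frame: the origin (TCP) lies midway between the tips of the shut fingers; the grasp point (between the pads) lies 19 mm behind it; z points along the fingers, y is the direction in which the jaws open and shut (so a half turn about z gives the same grasp; the last joint's range is limited). The gripper opens to 85 mm and grips with 20 to 120 N. Pads are 22 mm wide; open, the fingers measure 114 mm over their backs; the gripper's body (76 mm by 85 mm) begins 54 mm behind the grasp point. The pads swing forward as they close: fully open they stand 13 mm farther back than shut.
Start: joints at [-1.388, 0.576, 0.025, 1.437, -0.015, 1.129, -0.057], TCP at [0.178, 0.651, 0.231] pointing down, gripper open.
Joint ranges: [-2.76, 2.76], [-0.34, 2.15], [-1.52, 1.57], [0.19, 2.46], [-1.09, 4.23], [0.17, 1.99], [-2.82, 2.82]. Speed limits (rad/s): [2.22, 2.22, 3.01, 3.01, 3.14, 3.14, 3.14].

INTERFACE

Orientations are given as a unit quaternion [w, x, y, z].
In Python, from rig import ctrl gives the robot as it stands.
- The arm moves only by the tool carry_out, never from a script. Its argument "plan" is text: rows parted by semicolons, each of 7 numbers parted by spaces: the shift along the world's x, y, z in m, then the turn, a rotation vector about the world's x, y, z in rad, then the opening, from 0 (shut) to 1 (fully open). In form: x y z wx wy wz claw; .... A call has 1 to 12 rows; each row is the pose to reach, as a shift and turn from the pose commanded when the call began; what a row does not reach only later rows make up. A row lasts 1/10 s, in which the tool goes at most 50 mm and 8.59 degrees, less where a joint would pass 70% of its speed; a pose out of reach is approached as far as the arm can. A call with a gripper value outside its range is refused whole. The fingers move at their own pace and stop on an object; "newtons" is the grip in N (left out, the last holds). Time passes only in rows, so rows that repeat a pose let the fingers close. It gives the time, the measured TCP pose, the force and the opening at its end, in the units of the state.
- ctrl.read_state(): the state, without advancing time (a new reading comes with each control period).
- ctrl.snapshot(name): name is "scene" or "top"; returns the picture (400x640x3 uint8, red, green, blue); there is no depth.
- ctrl.get_calibration(name): a dict with "intrinsics" (3x3 intrinsics, pixels), "dist_coeffs" ([k1, k2, p1, p2, k3] as OpenCV has them; the pictures are not rectified), "R" (3x3) and "t" (3): a world point X has camera coordinates R X + t. Camera axes: x right, y down, z forward; pixel columns grow to the right and rows downward; lengths in m; the calibration is good to about 2 mm. A picture is of the moment at which its call begins. get_calibration takes no time and is no camera call.
- ctrl.sign_off(): hands the job in, once; it reports no verdict.
The state is a dict: "time_s": time; "qpos": joint angles; "dq": joint speeds; "tau": joint torques, N m; "eef_pos": TCP position; "tool_rot": TCP orientation; "ft_force": force on the tool from outside, world axes, zero at the start; "ft_torque": the same for the moment, N m; "width": finger opening in m.
Only numpy, scipy, OpenCV 4.12 (cv2) and the standard library are available. Lean on these libraries where they do the work, as an engineer would, in place of code of your own. Each camera call takes 0.05 s, during which the arm holds its last target. There are 200 camera calls.

## Working session

There is one attempt and no reset: what is moved stays moved. The work goes in short steps, Python scripts to look and compute and a tool call to move; the robot and the scene stay as the last step left them, time stands still between calls to the robot, and variables do not carry over. Pictures are saved under pics/ and viewed, about 8 in all and at most 12, crops included, and the job is handed in when it is done.

Besides the shell and the picture viewer there is one more tool, called as a command line: name --argument value ..., lists and objects as JSON in quotes. carry_out: Moves the arm, as the interface text tells. Its arguments: {"type":"object","properties":{"plan":{"type":"string"},"newtons":{"type":"number"}},"required":["plan"]}

```bash
ls; mkdir -p pics; python3 - <<'E'
from rig import ctrl
import cv2,numpy as np
for n in("scene","top"):
    im=ctrl.snapshot(n); cv2.imwrite(f"pics/{n}0.png",im[:,:,::-1]); c=ctrl.get_calibration(n)
    print(n,{k:np.round(v,4).tolist() for k,v in c.items()})
print(ctrl.read_state())
E
```

```text
pics
scene {'intrinsics': [[398.1808, 0.0, 320.4139], [0.0, 398.1808, 196.1496], [0.0, 0.0, 1.0]], 'dist_coeffs': [-0.0729, 0.0, 0.0, 0.0, 0.0], 'R': [[0.706, 0.7082, -0.0051], [0.5698, -0.5723, -0.5897], [-0.4206, 0.4135, -0.8076]], 't': [-0.4218, -0.2942, 1.1053]}
top {'intrinsics': [[377.1283, 0.0, 317.1293], [0.0, 377.1283, 197.1808], [0.0, 0.0, 1.0]], 'dist_coeffs': [0.0186, 0.0, 0.0, 0.0, 0.0], 'R': [[0.0089, -0.9991, 0.0407], [-0.9923, -0.0139, -0.1227], [0.1232, -0.0393, -0.9916]], 't': [-0.042, 0.6236, 0.7768]}
{'time_s': 0.1, 'qpos': array([-1.38779835,  0.5764333 ,  0.02486109,  1.43784967, -0.01499771,
        1.12899336, -0.05649686]), 'dq': array([-2.05983206e-03, -1.51132564e-03, -1.32809926e-04, -3.54583304e-03,
       -5.77276770e-04, -5.23330781e-04,  9.59178401e-05]), 'tau': array([ 6.22234555e-03, -7.67314553e+01,  2.25769691e+00, -2.86605227e+01,
        1.57288264e-02,  8.60489585e-03, -1.21687245e-05]), 'eef_pos': array([0.1778522 , 0.65071596, 0.23053004]), 'tool_rot': array([-5.69257113e-05,  1.32991390e-01,  9.91116910e-01, -7.47271487e-04]), 'ft_force': array([0.50474433, 0.34994942, 0.59631186]), 'ft_torque': array([ 0.00342251, -0.02468109,  0.03567371]), 'width': 0.08526320432514142}
```

View pics/scene0.png

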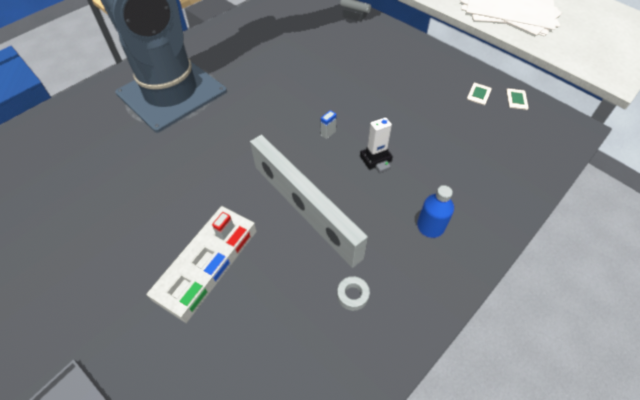

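View pics/top0.png

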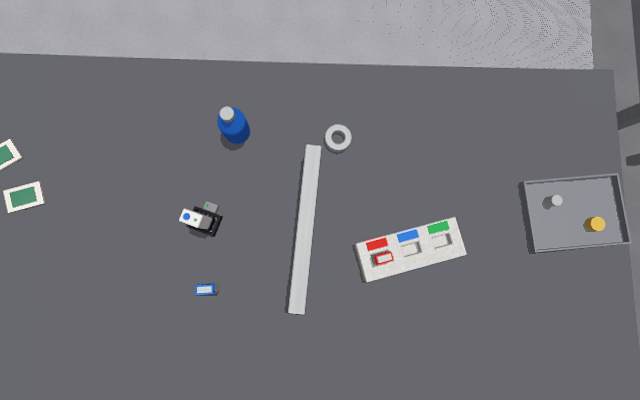

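The top view shows the blue block at (205,290), the scope at (190,217) and dock at (205,221). The straightedge runs from (313,147) to (297,313). In the rack, the blue slot is the middle one at (411,249), with red at (383,258) and green at (441,240). In the scene view the block is at (328,122), the scope at (379,138) and the blue slot at (207,257). Next I'll measure them.

```bash
cat > h.py <<'E'
import cv2,numpy as np
from rig import ctrl
def ray(n,px,z):
    c=ctrl.get_calibration(n);K,d,R,t=[np.array(c[k],float) for k in("intrinsics","dist_coeffs","R","t")]
    u=cv2.undistortPoints(np.array(px,float).reshape(-1,1,2),K,d).reshape(-1,2)
    D=np.c_[u,np.ones(len(u))]@R; C=-R.T@t
    return (C+D*((z-C[2])/D[:,2])[:,None])[:,:2]
def hsv(im): return cv2.cvtColor(im,cv2.COLOR_RGB2HSV)
def blobs(m,roi,amin=8):
    x0,y0,x1,y1=roi; k=np.zeros(m.shape,np.uint8); k[y0:y1,x0:x1]=m[y0:y1,x0:x1]
    cs,_=cv2.findContours(k,cv2.RETR_EXTERNAL,cv2.CHAIN_APPROX_NONE)
    return sorted([c for c in cs if cv2.contourArea(c)>=amin],key=cv2.contourArea,reverse=True)
def wrect(n,c,z):
    w=ray(n,c.reshape(-1,2),z).astype(np.float32)*1000
    (cx,cy),(a,b),th=cv2.minAreaRect(w)
    if a>b: th+=90   # th: direction of long side is +90
    long=(th+90)%180
    return np.round([cx,cy,min(a,b),max(a,b),long],1)
E
python3 - <<'E'
from h import *
import cv2
ims={n:cv2.imread(f"pics/{n}0.png")[:,:,::-1].copy() for n in("scene","top")}
B={n:cv2.inRange(hsv(i),(105,120,60),(130,255,255)) for n,i in ims.items()}
W={n:cv2.inRange(hsv(i),(0,0,165),(180,70,255)) for n,i in ims.items()}
G={n:cv2.inRange(hsv(i),(50,120,60),(80,255,255)) for n,i in ims.items()}
Rd={n:cv2.inRange(hsv(i),(0,150,80),(8,255,255))|cv2.inRange(hsv(i),(172,150,80),(180,255,255)) for n,i in ims.items()}
S={"scene":dict(blk=(312,105,345,142),scope=(362,112,400,160),rack=(140,200,265,325)),
   "top":dict(blk=(190,278,222,302),scope=(172,200,225,240),rack=(350,210,472,285))}
for n in S:
    for nm,M,k,z in(("blk blue",B,'blk',.06),("blk inlay",W,'blk',.06),("scope white",W,'scope',.117),("scope blue",B,'scope',.117),("rack white",W,'rack',.034),("lab blue",B,'rack',.034),("lab red",Rd,'rack',.034),("lab green",G,'rack',.034)):
        for c in blobs(M[n],S[n][k])[:3]: print(n,nm,cv2.contourArea(c),wrect(n,c,z))
a=cv2.resize(ims["top"][205:305,170:240],None,fx=5,fy=5,interpolation=cv2.INTER_CUBIC)
b=cv2.resize(ims["top"][210:290,350:470],None,fx=3.6,fy=3.6,interpolation=cv2.INTER_CUBIC)
o=np.zeros((510,800,3),np.uint8);o[:500,:350]=a;o[:288,360:792]=b
c=cv2.resize(ims["scene"][100:180,310:410],None,fx=2.2,fy=2.2,interpolation=cv2.INTER_CUBIC);o[300:476,360:580]=c
cv2.imwrite("pics/crop1.png",o[:,:,::-1])
print("straightedge top", ray("top",[[305,147],[320,147],[290,312],[304,314]],.09).round(3).tolist())
E
```

```text
scene blk blue 50.0 [434.4 188.4  26.7  43.7  93.6]
scene blk inlay 27.5 [429.7 192.7  11.7  26.9  89.1]
scene scope white 444.5 [594.  186.7  45.5 104.5 133.6]
scene rack white 4635.0 [ 515.8 -239.9   87.3  229.3  105.6]
scene lab blue 157.5 [ 543.2 -231.8   16.8   43.8  104.8]
scene lab blue 63.5 [ 563.6 -229.8    7.7   42.8  105.4]
scene lab red 117.5 [ 524.7 -164.7   15.2   41.9  105.5]
scene lab red 50.0 [ 482.  -165.2   21.4   37.7   83.3]
scene lab red 38.0 [ 545.3 -164.7    6.    41.9  106.3]
scene lab green 161.0 [ 561.8 -299.3   15.7   42.9  106. ]
scene lab green 51.0 [ 581.7 -296.     6.    41.2  105.5]
top blk blue 175.0 [431.6 191.8  19.7  38.4  90.1]
top blk inlay 70.5 [431.6 192.7  11.8  28.2  90.1]
top scope white 259.0 [571.8 210.4  26.   40.   70. ]
top scope blue 26.0 [574.6 218.9  10.5  11.   46.3]
top rack white 4001.0 [ 515.4 -239.2   85.6  227.   105.5]
top lab blue 134.0 [ 543.7 -231.7   16.7   44.4  105.6]
top lab red 131.5 [ 525.2 -164.2   16.5   43.7  105.6]
top lab red 21.5 [ 495.9 -178.8   20.9   37.6  106.1]
top lab green 131.0 [ 562.8 -299.2   16.7   44.6  104.4]
straightedge top [[0.721, -0.007], [0.722, -0.038], [0.392, 0.018], [0.388, -0.009]]
```

View pics/crop1.png

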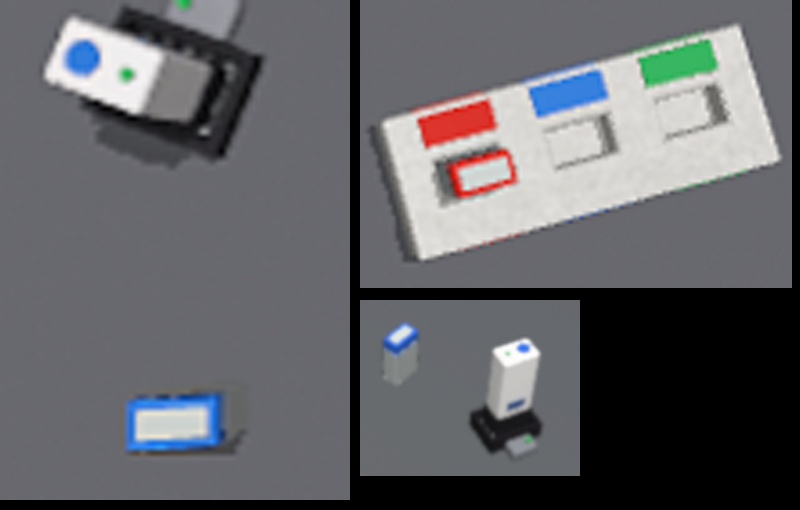

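carry_out --plan "0.253 -0.458 -0.09 0 0 -1.304 1;0.253 -0.458 -0.09 0 0 -1.304 1;0.253 -0.458 -0.09 0 0 -1.304 1;0.253 -0.458 -0.09 0 0 -1.304 1;0.253 -0.458 -0.09 0 0 -1.304 1;0.253 -0.458 -0.09 0 0 -1.304 1;0.253 -0.458 -0.09 0 0 -1.304 1;0.253 -0.458 -0.09 0 0 -1.304 1;0.253 -0.458 -0.09 0 0 -1.304 1;0.253 -0.458 -0.09 0 0 -1.304 1;0.253 -0.458 -0.09 0 0 -1.304 1;0.253 -0.458 -0.09 0 0 -1.304 1" --newtons 40

```text
time_s: 1.3
eef_pos: [0.4325, 0.1884, 0.1409]
tool_rot: [0.001, 0.71, 0.705, -0.001]
ft_force: [-0.4, 0.4, 0.9]
width: 0.0856
```

carry_out --plan "0 0 0 0 0 0 1;0 0 0 0 0 0 1;0 0 -0.04 0 0 0 1;0 0 -0.08 0 0 0 1;0 0 -0.1 0 0 0 1;0 0 -0.111 0 0 0 1;0 0 -0.111 0 0 0 1;0 0 -0.111 0 0 0 1"

```text
time_s: 2.1
eef_pos: [0.4312, 0.1938, 0.0309]
tool_rot: [0.0, 0.707, 0.707, 0.0]
ft_force: [0.5, -0.6, 0.9]
width: 0.0856
```

carry_out --plan "0 0 -0.001 0 0 0 0.5;0 0 -0.001 0 0 0 0.2;0 0 -0.001 0 0 0 0;0 0 -0.001 0 0 0 0;0 0 -0.001 0 0 0 0;0 0 -0.001 0 0 0 0;0 0 -0.001 0 0 0 0;0 0 -0.001 0 0 0 0" --newtons 60

```text
time_s: 2.9
eef_pos: [0.4311, 0.1932, 0.0297]
tool_rot: [-0.0, 0.707, 0.707, 0.0]
ft_force: [-0.7, -0.2, 6.5]
width: 0.019
```

carry_out --plan "0 0 0.03 0 0 0 0;0 0 0.08 0 0 0 0;0 0 0.13 0 0 0 0;0 0 0.17 0 0 0 0;0.01 -0.04 0.17 0 0 0.03 0;0.02 -0.085 0.17 0 0 0.06 0;0.03 -0.13 0.17 0 0 0.09 0;0.038 -0.175 0.17 0 0 0.12 0;0.046 -0.22 0.17 0 0 0.15 0;0.054 -0.265 0.17 0 0 0.18 0;0.062 -0.31 0.17 0 0 0.21 0;0.07 -0.355 0.17 0 0 0.24 0"

```text
time_s: 4.1
eef_pos: [0.5005, -0.1636, 0.199]
tool_rot: [-0.001, 0.617, 0.787, -0.0]
ft_force: [1.2, 0.4, -3.4]
width: 0.0191
```

carry_out --plan "0.008 -0.04 0 0 0 0.02 0;0.0145 -0.077 0 0 0 0.03 0;0.0145 -0.077 -0.04 0 0 0.03 0;0.0145 -0.077 -0.07 0 0 0.03 0;0.0145 -0.077 -0.09 0 0 0.03 0;0.0145 -0.077 -0.09 0 0 0.03 0;0.0145 -0.077 -0.09 0 0 0.03 0;0.0145 -0.077 -0.09 0 0 0.03 0"

```text
time_s: 4.9
eef_pos: [0.5161, -0.2392, 0.1105]
tool_rot: [0.001, 0.606, 0.796, 0.0]
ft_force: [0.3, 0.4, -2.7]
width: 0.0189
```

```bash
python3 - <<'E'
from h import *
a,b=ctrl.snapshot("top"),ctrl.snapshot("scene")
cv2.imwrite("pics/top1.png",a[:,:,::-1]);cv2.imwrite("pics/scene1.png",b[:,:,::-1])
s=ctrl.read_state();print(s["eef_pos"],s["tool_rot"],s["ft_force"],s["width"])
o=np.vstack([cv2.resize(a[180:300,330:490],None,fx=2.5,fy=2.5,interpolation=2),cv2.resize(b[180:300,130:290],None,fx=2.5,fy=2.5,interpolation=2)])
cv2.imwrite("pics/c2.png",o[:,:,::-1])
E
```

```text
[ 0.51612876 -0.23912309  0.11055364] [9.94699230e-04 6.05455453e-01 7.95878512e-01 3.13939144e-04] [ 1.32782203 -0.16298578 -3.21041465] 0.019180289586832815
```

View pics/c2.png

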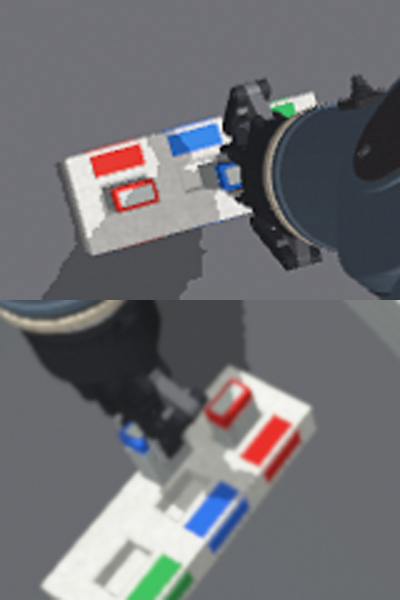

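The block hangs upright above the middle, blue slot, and its visible tip lines up along the rack. I'll lower it, watching the force.

carry_out --plan "-0.0005 0 -0.025 0 0 0 0;-0.0005 0 -0.038 0 0 0 0;-0.0005 0 -0.044 0 0 0 0;-0.0005 0 -0.049 0 0 0 0;-0.0005 0 -0.053 0 0 0 0;-0.0005 0 -0.053 0 0 0 0"

```text
time_s: 5.6
eef_pos: [0.5149, -0.2389, 0.0562]
tool_rot: [-0.0, 0.606, 0.796, -0.0]
ft_force: [0.3, 0.3, -2.6]
width: 0.0192
```

carry_out --plan "0 0 -0.005 0 0 0 0;0 0 -0.009 0 0 0 0;0 0 -0.012 0 0 0 0;0 0 -0.014 0 0 0 0;0 0 -0.0145 0 0 0 0;0 0 -0.0145 0 0 0 0"

```text
time_s: 6.2
eef_pos: [0.515, -0.2389, 0.0418]
tool_rot: [0.0, 0.606, 0.796, -0.0]
ft_force: [-0.4, 0.1, -3.3]
width: 0.0194
```

carry_out --plan "0 0 -0.0005 0 0 0 0;0 0 -0.001 0 0 0 0;0 0 -0.001 0 0 0 0"

```text
time_s: 6.5
eef_pos: [0.515, -0.239, 0.0417]
tool_rot: [0.0, 0.606, 0.796, 0.0]
ft_force: [-2.3, 2.7, 8.7]
width: 0.0188
```

carry_out --plan "0 0 0 0 0 0 0.15;0 0 0 0 0 0 0.3;0 0 0 0 0 0 0.5;0 0 0 0 0 0 0.5;0 0 0 0 0 0 0.5;0 0 0.02 0 0 0 0.5;0 0 0.06 0 0 0 0.5;0 0 0.11 0 0 0 0.5;0 0 0.16 0 0 0 0.8;0 0 0.18 0 0 0 0.8"

```text
time_s: 7.5
eef_pos: [0.5162, -0.2401, 0.2255]
tool_rot: [0.003, 0.606, 0.796, 0.001]
ft_force: [1.0, -0.4, -1.3]
width: 0.0682
```

carry_out --plan "0 0.03 0 0 0 -0.05 1;0.01 0.075 0 0 0 -0.1 1;0.016 0.12 0 0 0 -0.16 1;0.022 0.165 0 0 0 -0.22 1;0.028 0.21 0 0 0 -0.29 1;0.034 0.255 0 0 0 -0.36 1;0.04 0.3 0 0 0 -0.43 1;0.046 0.345 0 0 0 -0.5 1;0.052 0.39 0 0 0 -0.56 1;0.057 0.43 0 0 0 -0.62 1;0.057 0.449 0 0 0 -0.62 1;0.057 0.449 0 0 0 -0.62 1"

```text
time_s: 8.7
eef_pos: [0.5713, 0.214, 0.22]
tool_rot: [-0.001, 0.818, 0.576, -0.0]
ft_force: [0.3, -0.3, 0.2]
width: 0.0851
```

```bash
python3 - <<'E'
from h import *
a,b=ctrl.snapshot("top"),ctrl.snapshot("scene")
s=ctrl.read_state();print(s["eef_pos"],s["tool_rot"],s["width"])
for n,i,roi in(("top",a,(395,230,425,265)),("scene",b,(180,225,225,285))):
    m=cv2.inRange(hsv(i),(105,120,60),(130,255,255))
    for c in blobs(m,roi)[:3]: print(n,"z.072",wrect(n,c,.072),"z.034",wrect(n,c,.034))
o=np.vstack([cv2.resize(a[190:310,330:490],None,fx=2.5,fy=2.5,interpolation=2),cv2.resize(b[80:300,150:450],None,fx=1.33,fy=1.33,interpolation=2)[:,:400-1]]) if 0 else None
o=np.zeros((590,500,3),np.uint8);o[:300,:400]=cv2.resize(a[190:310,330:490],(400,300),interpolation=2);o[300:590]=cv2.resize(b[100:274,150:450],(500,290),interpolation=2)
cv2.imwrite("pics/c3.png",o[:,:,::-1])
E
```

```text
[0.57181178 0.20917639 0.22062299] [ 3.62984339e-04  8.19321762e-01  5.73333702e-01 -4.29366397e-04] 0.08549544074777901
top z.072 [ 516.4 -237.2   20.6   37.3  106.1] z.034 [ 516.  -248.7   21.6   39.1  106.1]
top z.072 [ 542.7 -221.    16.    42.3  105.6] z.034 [ 543.7 -231.7   16.7   44.4  105.6]
scene z.072 [ 564.7 -237.1   15.9   41.4  104.8] z.034 [ 543.2 -231.8   16.8   43.8  104.8]
scene z.072 [ 522.  -239.9   22.6   36.1   99. ] z.034 [ 497.9 -234.7   23.9   38.2   99. ]
scene z.072 [ 585.2 -239.6    7.2   31.3  105.4] z.034 [ 564.9 -234.5    7.7   33.1  105.4]
```

View pics/c3.png

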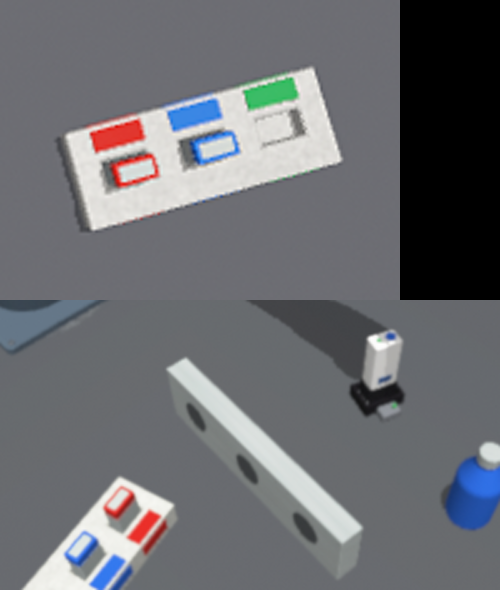

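The blue block is seated in the middle, blue slot, at the same height as the red one. The scope still stands upright in its dock, and the gripper is above it with yaw −20°.

carry_out --plan "0 0 -0.05 0 0 0 1;0 0 -0.09 0 0 0 1;0 0 -0.12 0 0 0 1;0 0 -0.14 0 0 0 1;0 0 -0.152 0 0 0 1;0 0 -0.152 0 0 0 1;0 0 -0.152 0 0 0 0.6;0 0 -0.152 0 0 0 0.3;0 0 -0.152 0 0 0 0;0 0 -0.152 0 0 0 0;0 0 -0.152 0 0 0 0;0 0 -0.152 0 0 0 0" --newtons 50

```text
time_s: 10.0
eef_pos: [0.5723, 0.2103, 0.0695]
tool_rot: [0.0, 0.819, 0.573, 0.0]
ft_force: [-0.8, 1.0, 6.3]
width: 0.0256
```

carry_out --plan "0 0 0.015 0 0 0 0;0 0 0.04 0 0 0 0;0 0 0.08 0 0 0 0;0 0 0.12 0 0 0 0;0 0 0.145 0 0 0 0;-0.003 -0.03 0.145 0 0 0.05 0;-0.008 -0.07 0.145 0 0 0.12 0;-0.013 -0.11 0.145 0 0 0.18 0;-0.018 -0.15 0.145 0 0 0.24 0;-0.023 -0.19 0.145 0 0 0.3 0;-0.028 -0.23 0.145 0 0 0.36 0;-0.033 -0.27 0.145 0 0 0.42 0"

```text
time_s: 11.2
eef_pos: [0.5383, -0.0616, 0.2146]
tool_rot: [0.0, 0.681, 0.732, -0.0]
ft_force: [1.2, -1.2, -3.0]
width: 0.0254
```

carry_out --plan "-0.005 -0.04 0 0 0 0.05 0;-0.01 -0.08 0 0 0 0.1 0;-0.016 -0.12 0 0 0 0.15 0;-0.02 -0.15 0 0 0 0.2 0;-0.024 -0.17 0 0 0 0.2 0;-0.024 -0.179 0 0 0 0.2 0;-0.024 -0.179 0 0 0 0.2 0;-0.024 -0.179 -0.02 0 0 0.2 0;-0.024 -0.179 -0.04 0 0 0.2 0;-0.024 -0.179 -0.04 0 0 0.2 0;-0.024 -0.179 -0.04 0 0 0.2 0"

```text
time_s: 12.3
eef_pos: [0.5153, -0.2376, 0.1741]
tool_rot: [-0.0, 0.605, 0.796, 0.0]
ft_force: [-0.0, 0.1, -2.0]
width: 0.0252
```

```bash
python3 - <<'E'
from h import *
a,b=ctrl.snapshot("top"),ctrl.snapshot("scene")
s=ctrl.read_state();print(s["eef_pos"],s["tool_rot"],s["width"],s["ft_force"])
o=np.zeros((590,620,3),np.uint8);o[:240,:320]=cv2.resize(a[190:310,330:490],(320,240),interpolation=2);o[240:590]=cv2.resize(b[130:305,90:400],(620,350),interpolation=2)
cv2.imwrite("pics/c4.png",o[:,:,::-1]);cv2.imwrite("pics/scene4.png",b[:,:,::-1])
E
```

```text
[ 0.5157247  -0.23842058  0.17482291] [5.91156285e-04 6.05131646e-01 7.96125162e-01 2.59525179e-04] 0.025637194847299243 [ 0.95832732 -0.42525874 -1.30502786]
```

View pics/c4.png

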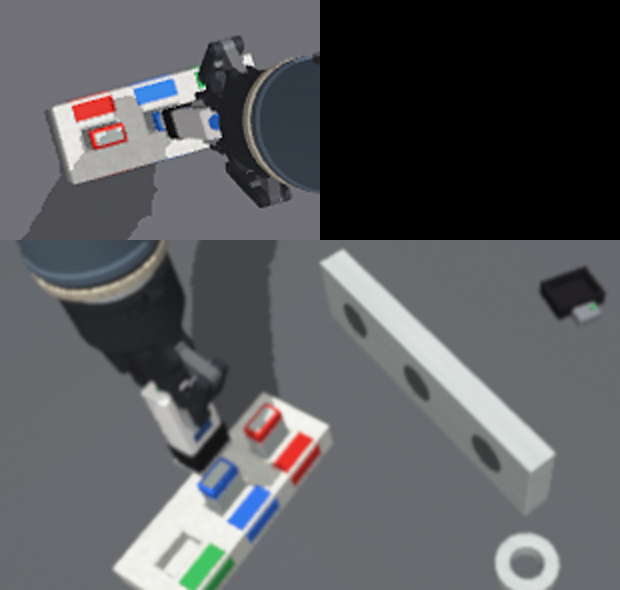

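The scope is held above the blue block and the dock is empty. In this crop the hood's bottom corner is near (193,468). I'll compare its measured outline with the predicted lens-face corners.

```bash
python3 - <<'E'
from h import *
b=cv2.imread("pics/scene4.png"); c=ctrl.get_calibration("scene")
a=np.deg2rad(15.5);R=np.array([[np.cos(a),-np.sin(a)],[np.sin(a),np.cos(a)]])
def proj(X): return cv2.projectPoints(np.array(X,float),cv2.Rodrigues(np.array(c["R"],float))[0],np.array(c["t"],float),np.array(c["intrinsics"],float),np.array(c["dist_coeffs"],float))[0].reshape(-1,2)
for z in(.110,.144):
    P=[[*(np.array([.5156,-.2386])+R@np.array([sx*.015,sy*.022])),z] for sx,sy in((1,1),(1,-1),(-1,-1),(-1,1))]
    pts=proj(P);print(z,pts.round(1).tolist())
    for p in pts: cv2.circle(b,tuple(int(round(v*16)) for v in p),12,(0,255,0) if z<.12 else (0,255,255),-1,shift=4)
cv2.imwrite("pics/c5.png",cv2.resize(b[205:260,150:225],None,fx=8,fy=8,interpolation=2))
E
```

```text
0.11 [[206.7, 230.6], [190.8, 249.5], [177.8, 242.0], [193.9, 223.6]]
0.144 [[202.1, 220.4], [185.3, 239.7], [171.9, 232.0], [188.8, 213.2]]
```

View pics/c5.png

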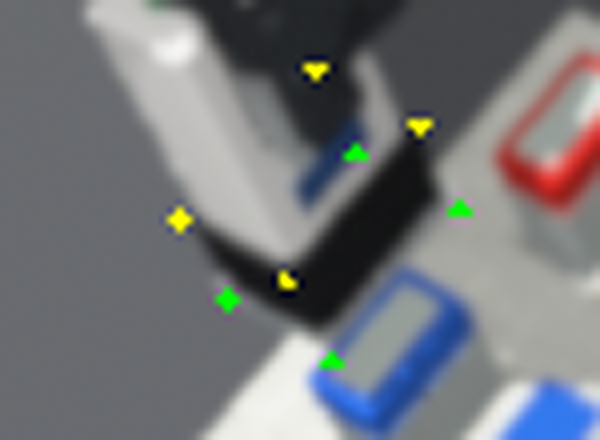

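The observed hood corners are about 3 px above the prediction, so the lens may be roughly 9 mm higher in the grip than assumed, or this could be a camera bias. I'll check against known corners in both views.

```bash
python3 - <<'E'
from h import *
def box(cx,cy,deg,w,l,z):
    a=np.deg2rad(deg);R=np.array([[np.cos(a),-np.sin(a)],[np.sin(a),np.cos(a)]])
    return [[*(np.array([cx,cy])+R@np.array([sx*w/2,sy*l/2])),z] for sx,sy in((1,1),(1,-1),(-1,-1),(-1,1))]
def draw(n,im,boxes,roi,f):
    c=ctrl.get_calibration(n);x0,y0,x1,y1=roi
    o=cv2.resize(im[y0:y1,x0:x1],None,fx=f,fy=f,interpolation=2)
    for B,col in boxes:
        p=cv2.projectPoints(np.array(B),cv2.Rodrigues(np.array(c["R"],float))[0],np.array(c["t"],float),np.array(c["intrinsics"],float),np.array(c["dist_coeffs"],float))[0].reshape(-1,2)
        q=((p+.5-[x0,y0])*f).round().astype(int)
        cv2.polylines(o,[q.reshape(-1,1,2)],True,col,1)
    return o
t=ctrl.snapshot("top")[:,:,::-1].copy();s=ctrl.snapshot("scene")[:,:,::-1].copy();s0=cv2.imread("pics/scene0.png")
print(ctrl.read_state()["eef_pos"])
sc=[(box(.5156,-.2386,15.5,.03,.044,.110),(0,255,0)),(box(.5156,-.2386,15.5,.03,.044,.144),(0,255,255)),(box(.5156,-.2386,15.5,.026,.04,.222),(255,0,255)),(box(.5155,-.2392,15.5,.02,.036,.072),(255,255,0))]
A=draw("scene",s,sc,(145,185,225,265),5);T=draw("top",t,sc,(385,225,455,275),5);D=draw("scene",s0,[(box(.572,.2104,-20,.026,.04,.117),(0,255,0)),(box(0.431,.1925,0,.02,.036,.06),(0,0,255))],(310,100,410,170),3.5)
o=np.zeros((500,760,3),np.uint8)
for im,x,y in((A,0,0),(T,405,0),(D,405,252)): o[y:y+im.shape[0],x:x+im.shape[1]]=im[:500-y]
cv2.imwrite("pics/c6.png",o)
E
```

```text
[ 0.51555522 -0.23879763  0.17477459]
```

View pics/c6.png

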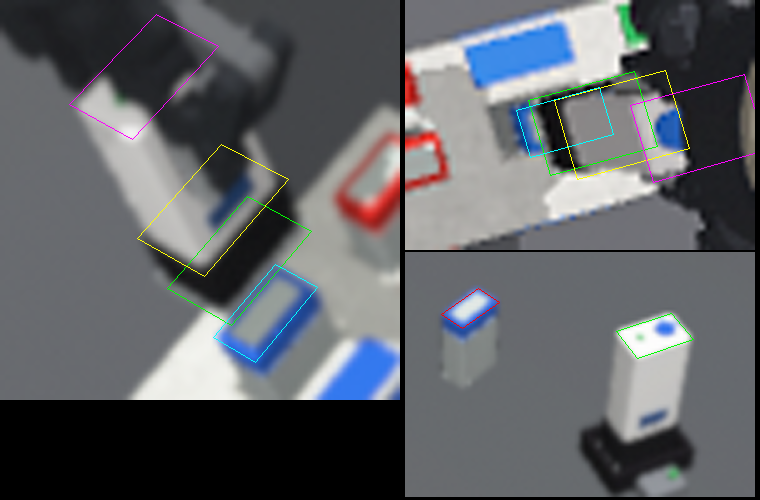

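```bash
python3 - <<'E'
from h import *
b=ctrl.snapshot("scene");t=ctrl.snapshot("top");cv2.imwrite("pics/top6.png",t[:,:,::-1]);cv2.imwrite("pics/scene6.png",b[:,:,::-1])
def cr(i,x0,y0,w,h,f):
    o=cv2.resize(i[y0:y0+h,x0:x0+w],None,fx=f,fy=f,interpolation=2).astype(float)
    o=(255*(o/255)**.55).astype(np.uint8)[:,:,::-1].copy()
    for k in range(0,w,5): cv2.putText(o,str(x0+k),(k*f,10),0,.35,(0,255,0)); cv2.line(o,(k*f,12),(k*f,20),(0,255,0))
    for k in range(5,h,5): cv2.putText(o,str(y0+k),(0,k*f+4),0,.35,(0,255,255)); cv2.line(o,(25,k*f),(32,k*f),(0,255,255))
    return o
A=cr(b,153,197,58,58,8);T=cr(t,402,228,46,36,7)
o=np.zeros((470,790,3),np.uint8);o[:464,:464]=A;o[:252,466:466+322]=T
cv2.imwrite("pics/c7.png",o)
E
```

```text
(no output)
```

View pics/c7.png

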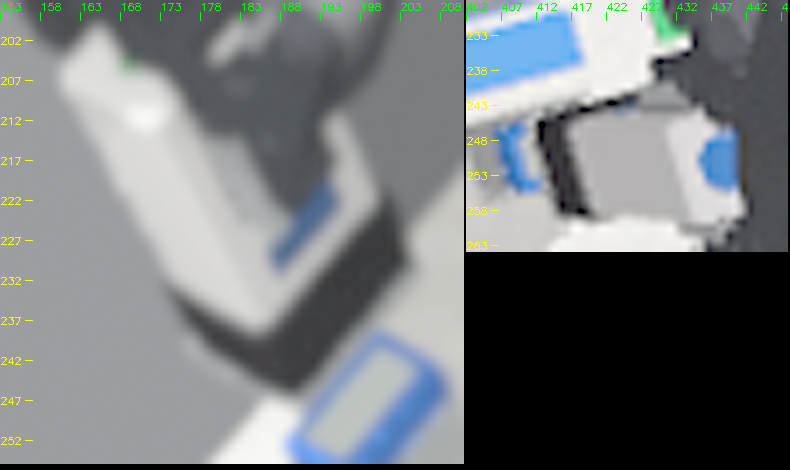

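```bash
python3 - <<'E'
from h import *
from scipy.optimize import least_squares
from scipy.spatial.transform import Rotation as Ro
H=lambda a,b,z:[a*.015,b*.022,z]
G=lambda a,b,z:[a*.013,b*.020,z]
s=lambda x,y:(x/8+153-.5,y/8+197-.5)
t=lambda x,y:((x-466)/7+402-.5,y/7+228-.5)
O=[("scene",H(1,-1,0),s(292,392)),("scene",H(1,1,0),s(410,260)),("scene",G(1,-1,.034),s(262,335)),("scene",G(-1,-1,.034),s(165,280)),("scene",G(1,1,.034),s(380,195)),("scene",G(-1,-1,.112),s(62,78)),
("top",H(1,1,0),t(538,122)),("top",H(-1,1,0),t(562,215)),("top",G(1,1,.034),t(570,115)),("top",G(-1,1,.034),t(588,215)),("top",G(1,1,.112),t(668,125)),("top",G(-1,1,.112),t(692,220))]
C={n:ctrl.get_calibration(n) for n in("scene","top")}
def f(p,raw=False):
    R=Ro.from_euler("ZX",[np.deg2rad(15.5)+p[4],p[3]]).as_matrix()
    r=[]
    for n,X,u in O:
        c=C[n];w=R@np.array(X)+p[:3]
        q=cv2.projectPoints(w[None],cv2.Rodrigues(np.array(c["R"],float))[0],np.array(c["t"],float),np.array(c["intrinsics"],float),np.array(c["dist_coeffs"],float))[0].ravel()
        r+=list(q-u)
    return np.array(r)
k=least_squares(f,[.5156,-.2387,.11,0,0],loss="soft_l1",x_scale=[.01,.01,.01,.1,.1])
print(k.x.round(4));print(f(k.x).reshape(-1,2).round(1).tolist())
sd=np.sqrt(np.diag(np.linalg.inv(k.jac.T@k.jac)))*1;print("sd",sd.round(4))
E
```

```text
[ 0.5175 -0.2401  0.1134 -0.0201  0.0102]
[[1.2, 4.2], [2.5, 1.9], [-0.4, -0.3], [-0.1, 0.1], [0.1, -0.3], [-2.0, -1.9], [-1.5, -1.2], [-0.4, 0.5], [0.1, 0.6], [1.7, -0.1], [-0.6, -0.5], [0.8, 1.3]]
sd [0.0012 0.0011 0.002  0.0191 0.0354]
```

The fit with both views puts the lens at about (517.5, −240, 113) mm with 0.02 rad tilt, which agrees with the kinematics (110 mm) to within about 3 mm. Only the two scene-view corners of the hood's bottom edge disagree. They are off by 3–4 px, perhaps because that black edge is rounded. I'll lower 28 mm.

carry_out --plan "0 0 -0.008 0 0 0 0;0 0 -0.015 0 0 0 0;0 0 -0.02 0 0 0 0;0 0 -0.024 0 0 0 0;0 0 -0.027 0 0 0 0;0 0 -0.028 0 0 0 0;0 0 -0.028 0 0 0 0;0 0 -0.028 0 0 0 0;0 0 -0.028 0 0 0 0;0 0 -0.028 0 0 0 0"

```text
time_s: 13.6
eef_pos: [0.515, -0.2389, 0.146]
tool_rot: [0.0, 0.605, 0.796, 0.0]
ft_force: [0.4, -0.1, -2.6]
width: 0.0256
```

```bash
python3 - <<'E'
from h import *
b=ctrl.snapshot("scene");t=ctrl.snapshot("top")
s=ctrl.read_state();print(s["time_s"],s["eef_pos"],s["tool_rot"],s["width"],s["ft_force"],abs(s["dq"]).max())
g=lambda i,x,y,w,h,f:(255*(cv2.resize(i[y:y+h,x:x+w],None,fx=f,fy=f,interpolation=2)/255.)**.55).astype(np.uint8)[:,:,::-1]
o=np.zeros((470,790,3),np.uint8);o[:464,:464]=g(b,160,205,58,58,8);o[:252,466:788]=g(t,398,228,46,36,7)
cv2.imwrite("pics/c8.png",o)
E
```

```text
13.7 [ 0.51500128 -0.23886227  0.14591062] [7.35215183e-05 6.05489036e-01 7.95853643e-01 3.31570768e-05] 0.025287182969287163 [-0.4477581  -0.28393017 -2.6069724 ] 0.0025105346481502596
```

View pics/c8.png

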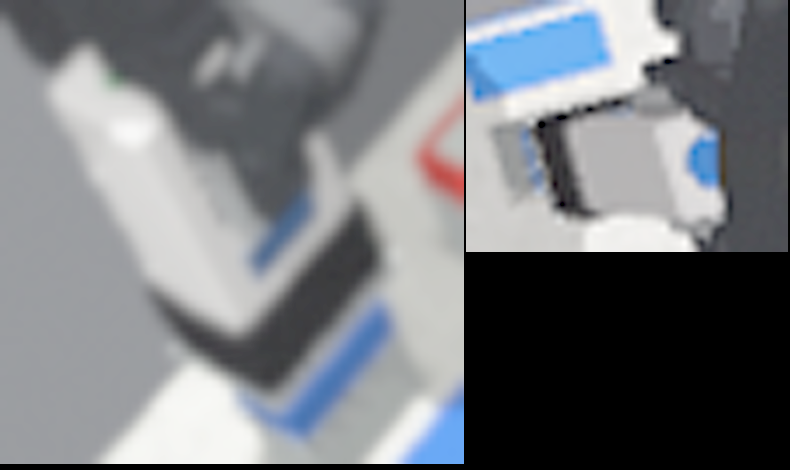

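```bash
python3 -c "
from rig import ctrl
print(ctrl.sign_off())"
```

```text
the job is handed in; nothing more can be done
None
```

I handed the job in at about 13.7 s, with the scope held still above the racked blue block. No verdict was reported.

- **Block:** I gripped the blue block across its 20 mm side and lowered it upright into the middle slot, the one with the blue labels. It went in without side load, I felt the floor, and I let go. The pictures afterwards show it upright, aligned with the slot and at the same height as the red block.
- **Scope:** I lifted it straight out of the dock and carried it over the straightedge with the lens at about 0.15 m. It now sits over the block, turned to the rack's 15.5° yaw.

**Last checks**
- **Position:** the arm's own pose puts the lens about 9 mm above the block and within 1 mm of centre. A camera fit made just before the final 28 mm descent gives about 12–13 mm and 2 mm off centre, with 0.02 rad tilt. All of this is within limits.
- **Contact:** the wrist force was −2.6 N, which is just the scope's weight, so it is not touching the block. The arm was at rest.
- **Other objects:** the red block, straightedge, bottle and ring gauge looked undisturbed wherever they appeared in the pictures; I did not measure them again.

**Disagreement:** in the scene view the hood's black lower edge appeared 3–4 px higher than predicted. There seems to be a light rim below the black part that would explain it, but I didn't confirm that. I relied on the arm's pose and the other camera points instead.

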